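Clamp a neck block in the folding-crank vise

TASK

Clamp the reddish wooden neck block in the small bench vise: swing the folded crank handle up, crank it clockwise (seen from above) until the block is held firmly, which is when the handle pulls about one and a half times as hard as it ran free, and stop well before it pulls twice as hard or the block is crushed. Then, with the block still clamped, fold the handle back down flat onto the crank and let go, leaving the other things on the bench where they lie.

Things in the scene. Friction and masses are not known exactly. Their poses are not given: they have to be found in the camera images.
- vise: Small grey and steel gluing vise bolted to the bench, base 270 x 86 x 10 mm. Origin: on the bench, under the vertical crank axis. Its x axis runs along the bed from the gearbox (76 x 56 mm, 54 mm tall) past the sliding jaw to the heel jaw; z is up. Where the heel jaw is bolted differs each time (face 154 to 170 mm from the origin) and is not measured.
- crank_center (a point): Fixed point on the vertical crank axis, 90 mm above the bench, level with the folded handle's middle line. Pull the arm at the handle (65 mm from the axis): about 7.7 N running free. When the block is pinched between both jaws it rises steadily over some 0.4 rad: 9.7 N is a light hold, 12 N is right, 15 N crushes it. Standing still, friction takes up part of the pull: compare like with like.
- crank (a joint): Angle of the crank arm in rad, growing clockwise seen from above, which closes the vise by 32 mm a turn (0.25 to 1.4 turns are needed). At 0 the arm points along the vise's +x, so its direction is the vise's yaw minus this value. The arm is a steel bar 12 mm wide and 72 mm long, its top 78 mm above the bench. Its friction holds it where it is left.
- crank_handle (a joint): Fold angle of the handle in rad: 0 = lying flat along the arm with its free end toward the crank axis, 1.57 = upright, stop at 1.72 (leaning a little outward). It swings about a level pin across the arm's outer end, 65 mm from the crank axis and 90 mm above the bench. The stiff pin (0.04 Nm) holds it at any angle.
- grip (a point): Point on the handle's middle line, 42 mm from its fold pin, the best place to hold. The grip is a round black sleeve of 18 mm diameter, from 12 to 60 mm from the pin, free to spin about its own length. Folded, this point is 23 mm from the crank axis and 90 mm above the bench; upright, 65 mm and 132 mm. Its x axis points from the free end to the pin.
- neck_block: Reddish wooden neck block, 66 x 42 x 36 mm, loose, about 0.09 kg, lying on the bed between the jaws with its 42 mm across the jaws. Origin: centre of its underside, 12 mm above the bench.
- slide_jaw: The jaw that the crank drives, a grey block 70 mm wide with a wooden face plate toward the neck block (face 100 mm along this frame's x axis from its origin, top 49 mm above the bench). The plate yields slightly under load. Origin: on the bench; under the crank axis when the crank reads 0, then moving along the vise's x.
- spanner_2: Flat steel spanner, 140 mm long, lying loose near the vise; leave alone.
- tape_black: Roll of black tape behind the vise, 58 mm across, 19 mm tall; leave alone.
- cork_block: Cork sanding block near the bench front, right of the vise, 55 x 86 x 32 mm; leave alone.
Things that resemble listed ones, but are neither listed nor needed, are in the scene too. What is shaped like the neck_block but blue or pink is not meant.

How it is judged:
On the way, in this order (a step that is already met when the one before it is completed fails the run):
1. the handle is swung up (value of joint crank_handle above 1.2 rad), for 0.2 s.
2. with the handle up, the block is clamped firmly (value of joint crank_handle above 1 rad and contact force between slide_jaw and neck_block above 25 N), for 0.2 s.
At the end, for the whole second after the job is handed in: The neck block sits level on the bed, at rest, held by the sliding jaw with 25 to 90 N (9.7 to 14.7 N across the arm at the handle), and the handle is folded flat (within 0.12 rad) (contact force between slide_jaw and neck_block between 25 and 90 N and value of joint crank_handle below 0.12 rad and angle between neck_block's own z axis and vertical below 0.12 rad and linear speed of neck_block below 0.02 m/s and z of neck_block in the frame of vise below 0.02 m); the robot touches nothing.
It fails at once if the block is crushed: the sliding jaw presses it with more than 95 N (contact force between slide_jaw and neck_block above 95 N).
It fails at once if a bystander is pushed more than 20 mm (distance of any of spanner_2, tape_black, cork_block from where it was at the start of the episode above 0.02 m).
It also fails if it takes over 72 s, if anything falls off the work surface, if the arm or the gripper's body presses on something with over 40 N, if the wrist force passes 120 N, or if a joint passes its speed limit or range.

ROBOT

A 6-joint arm with a two-finger parallel gripper is mounted at the origin on a cart in front of the work surface, level with it; the furniture and walls round the work are solid. World frame = base frame: x ahead of the robot, y to its left, z up, the work surface at z = 0. Lengths are in m, angles in rad, forces in N, time in s.
With the tool pointing down it reaches from about 0.325 to 0.85 m from the base axis. Payload 4.4 kg.
Tool frame: the origin (TCP) lies at the very end of the fingers, on their centre line; the grasp point (between the pads) lies manip.hold_point_z behind it (manip.hold_point_z is the distance from the TCP to the grasp point, in m); z points along the fingers, y is the line along which they close (so a half turn about z gives the same grasp; the last joint's range is limited). The gripper opens to 94 mm and grips with 3 to 60 N. Pads are 16 mm wide; open, the fingers measure 119 mm over their backs; the gripper's body (75 mm by 177 mm) begins 78 mm behind the grasp point.
Start: joints at [-1.26, 0.207, 1.542, -0, 1.393, -0.15], TCP at [0.256, -0.515, 0.205] pointing down, gripper open.
Joint ranges: [-2.73, 2.73], [-0.86, 2.22], [0.23, 2.46], [-1.11, 4.25], [0.08, 2.63], [-2.82, 2.82]. Speed limits (rad/s): [2.79, 2.79, 3.14, 3.14, 3.14, 3.14].

INTERFACE

Orientations are given as a unit quaternion [x, y, z, w].
In Python, from station import manip gives the robot as it stands.
- The arm moves only by the shell command python3 -m crank 'ROWS'. ROWS is JSON, a list of rows, each a list of 5 numbers: the finger opening in m, from 0 to 0.094, then the shift along the tool's x, y, z in m, then the turn about the tool's z in degrees. In form: [[jaw, dx, dy, dz, yaw], ...]. A call has 1 to 12 rows; each row shifts and turns the commanded pose from where the row before left it, along the tool's axes as they then stand; what a row does not reach is not made up. A row lasts 1/12 s, in which the tool goes at most 41.7 mm and 7.16 degrees, less where a joint would pass 70% of its speed; a pose out of reach is approached as far as the arm can. A call with a gripper value outside its range is refused whole. The fingers move at their own pace and stop on an object; the grip force is fixed at half the most. Time passes only in rows, so rows that do not move let the fingers close. It gives the time, the measured TCP pose, the force, the opening and the grip force at its end, in the units of the state.
- manip.read_state(): the state, without advancing time (a new reading comes with each control period).
- manip.read_camera(name): name is "scene" or "top"; returns the picture (480x640x3 uint8, red, green, blue); there is no depth.
- manip.calibration(name): a dict with "fovy" (degrees; the focal length in pixels is half the picture's height over the tangent of half this angle, whatever the lens; pixels are square), "cx", "cy" (the principal point, pixels), "k1" (the pictures are not rectified: a ray, as slopes to the right and down, at radius r is drawn at 1 + k1 r^2 times it, then the intrinsics apply), "extrinsics" (4x4, takes a point from world to camera coordinates). Camera axes: x right, y up, looking along -z (the intrinsics and any distortion apply to the point x, -y, -z); pixel columns grow to the right and rows downward; lengths in m; the calibration is good to about 2 mm. A picture is of the moment at which its call begins. calibration takes no time and is no camera call.
- manip.finish_job(): hands the job in; it is judged then, once.
The state is a dict: "time": time; "joints": joint angles; "joint_vel": joint speeds; "tau": joint torques, N m; "tcp_pos": TCP position; "ee_rot": TCP orientation; "wrist_force": force on the tool from outside, world axes, zero at the start; "moment": the same for the moment, N m; "width": opening from 0.0 (shut) to 1.0 (fully open); "finger_force": force on a finger pad.
Only numpy, scipy, OpenCV 4.12 (cv2) and the standard library are available. Lean on these libraries where they do the work, as an engineer would, in place of code of your own. Each camera call takes 0.05 s, during which the arm holds its last target. There are 200 camera calls.

## Working session

There is one attempt and no reset: what is moved stays moved. The work goes in short steps, Python scripts to look and compute and a shell command to move; the robot and the scene stay as the last step left them, time stands still between calls to the robot, and variables do not carry over. Pictures are saved under pics/ and viewed, at most 10 in all, crops included, and the job is handed in when it is done.

```bash
ls; mkdir -p pics; python3 - <<'E'
from station import manip
import cv2
for n in("scene","top"):
    cv2.imwrite(f"pics/{n}0.png",manip.read_camera(n)[:,:,::-1]); print(n,manip.calibration(n))
print(manip.read_state(),manip.hold_point_z)
E
```

```text
pics
scene {'fovy': 44.83990393988469, 'cx': 313.6560091615925, 'cy': 246.6870982719695, 'k1': -0.12154153179869853, 'extrinsics': array([[-0.80123192, -0.59804604,  0.01919207,  0.3982915 ],
       [ 0.28496497, -0.35318521,  0.89109774, -0.27547266],
       [-0.52613912,  0.71944502,  0.45340544, -0.99138776],
       [ 0.        ,  0.        ,  0.        ,  1.        ]])}
top {'fovy': 45.808868166140904, 'cx': 326.245882255113, 'cy': 232.74894725252855, 'k1': -0.08052685488193564, 'extrinsics': array([[ 0.01599906, -0.99985313,  0.00614334, -0.09577311],
       [ 0.98945943,  0.01671655,  0.14384224, -0.56492014],
       [-0.14392381,  0.00377724,  0.98958156, -1.43559011],
       [ 0.        ,  0.        ,  0.        ,  1.        ]])}
{'time': 0.1, 'joints': array([-1.26049955e+00,  2.07359116e-01,  1.54279266e+00, -2.06934050e-05,
        1.39353643e+00, -1.50513470e-01]), 'joint_vel': array([ 0.00117302, -0.00093475, -0.00247297, -0.00223371,  0.00022088,
       -0.00027614]), 'tau': array([-6.40406761e-04, -3.71869326e+01, -2.82291466e+01,  7.00939447e-02,
        3.11342301e-02, -4.48661285e-05]), 'tcp_pos': array([ 0.25543612, -0.51432361,  0.20440188]), 'ee_rot': array([ 9.73573002e-01,  2.28373622e-01, -9.37693727e-05, -1.04361700e-03]), 'wrist_force': array([-0.56668056, -0.53342977, -0.20740426]), 'moment': array([-0.01576455,  0.04472574, -0.02532453]), 'finger_force': 0.0, 'width': 1.0014893426524567} 0.0188
```

View pics/scene0.png

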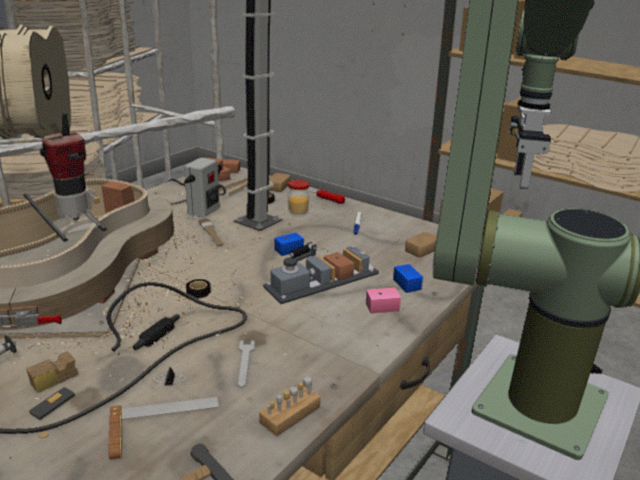

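View pics/top0.png

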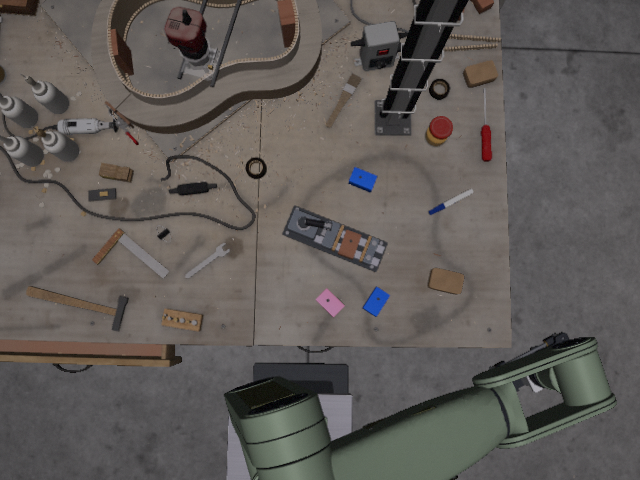

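The scene view shows the vise at about (320,270). The top view shows it at (335,238), with the gearbox and crank at the left, around (310,222). Neck block candidates are the reddish one between the jaws at (352,243), blue at (363,179) and (376,301), and pink at (330,302). Only the reddish one on the bed fits. I'll confirm in an enlarged crop.

```bash
cat > h.py <<'E'
import numpy as np, cv2
from station import manip
def K(n):
    c=manip.calibration(n); f=240/np.tan(np.radians(c["fovy"]/2))
    return np.array([[f,0,c["cx"]],[0,f,c["cy"]],[0,0,1]]),np.array([c["k1"],0,0,0,0.]),np.array(c["extrinsics"])
F=np.diag([1,-1,-1.])
def ray(n,uv):
    k,d,E=K(n); p=cv2.undistortPoints(np.array([[uv]],float),k,d)[0,0]
    return -E[:3,:3].T@E[:3,3], E[:3,:3].T@(F@np.array([p[0],p[1],1]))
def onz(n,uv,z):
    o,r=ray(n,uv); return o+r*(z-o[2])/r[2]
def proj(n,P):
    k,d,E=K(n); R=F@E[:3,:3]; return cv2.projectPoints(np.atleast_2d(P).astype(float),cv2.Rodrigues(R)[0],F@E[:3,3],k,d)[0][:,0]
E
python3 - <<'E'
import cv2,numpy as np
a=cv2.imread("pics/top0.png")[190:285,270:400]; b=cv2.imread("pics/scene0.png")[230:310,255:390]
a=cv2.resize(a,(780,570),interpolation=2); b=cv2.resize(b,(800,474),interpolation=2)
cv2.imwrite("pics/a.png",a); cv2.imwrite("pics/b.png",b)
E
```

```text
(no output)
```

View pics/a.png

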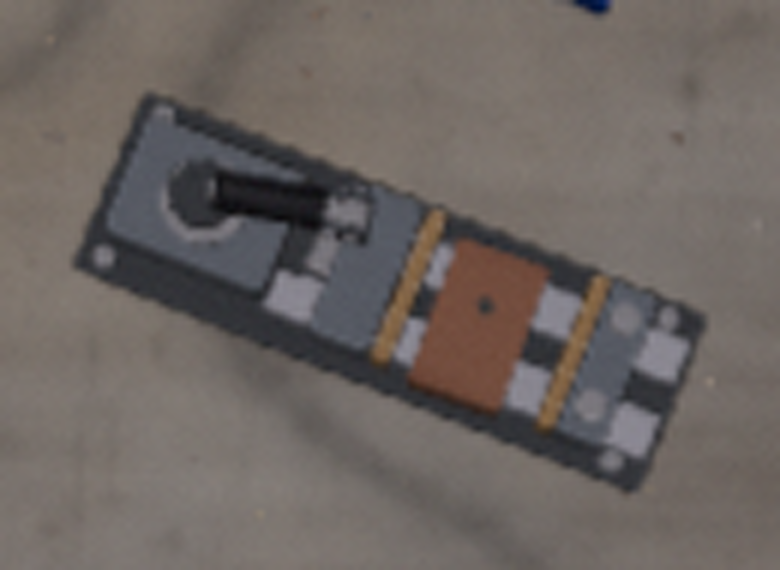

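View pics/b.png

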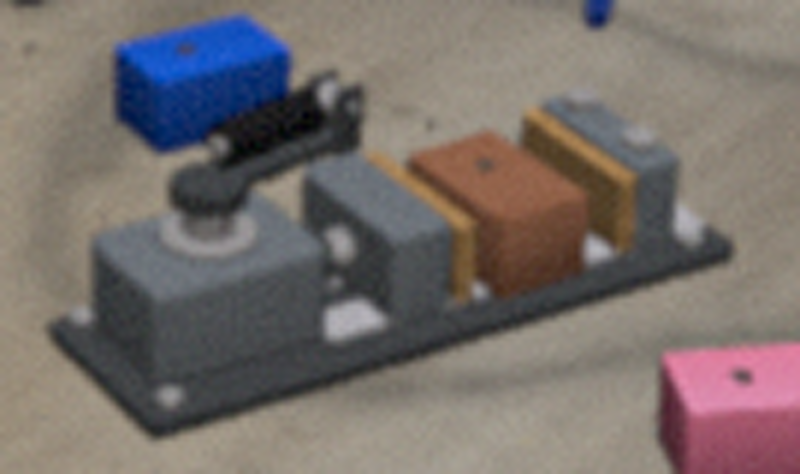

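The crops confirm it: the reddish block at top (350,244) sits on the bed between the wooden-faced jaws. The crank hub is at crop (200,192) and the folded black handle runs from (215,187) to about (345,210). The blue and pink blocks lie off the vise.

```bash
python3 - <<'E'
from h import *
T=lambda u,v:(270+u/6-.4,190+v/6-.4)
S=lambda u,v:(255+u/5.926-.4,230+v/5.926-.4)
c=[onz("top",T(*p),.01)[:2] for p in[(148,93),(705,320),(635,490),(78,265)]]
print("corners",np.round(c,4)); 
for i in range(4): print(np.round(np.linalg.norm(c[i]-c[(i+1)%4]),4),end=" ")
d=(c[1]+c[2])-(c[0]+c[3]); yaw=np.arctan2(d[1],d[0]); print("yaw",yaw,np.degrees(yaw),"centre",np.mean(c,0))
hub=onz("top",T(200,190),.078); print("hub",hub)
def tri(a,b):
    o1,r1=ray("top",a);o2,r2=ray("scene",b)
    s=np.linalg.lstsq(np.c_[r1,-r2],o2-o1,rcond=None)[0]; return ((o1+r1*s[0])+(o2+r2*s[1]))/2,np.linalg.norm(o1+r1*s[0]-o2-r2*s[1])
print("hub tri",tri(T(200,190),S(210,180)))
print("pin tri",tri(T(350,211),S(345,105)))
e=onz("top",T(217,187),.09);p=onz("top",T(350,211),.09);q=onz("top",T(325,203),.09)
print(e,q,p)
for a in(p,q):
  for o in (hub,e):
    v=a-o; th=np.arctan2(v[1],v[0]);print("arm dir",np.degrees(th),"crank",yaw-th,np.linalg.norm(v[:2]))
V=np.array([np.cos(yaw),np.sin(yaw)])
for nm,pt,z in[("slide face",(412,290),.049),("block l",(435,312),.048),("block r",(521,338),.048),("heel face",(570,350),.049)]:
    print(nm,(onz("top",T(*pt),z)[:2]-hub[:2])@V)
E
```

```text
corners [[ 6.442e-01  1.000e-04]
 [ 5.464e-01 -2.484e-01]
 [ 4.707e-01 -2.177e-01]
 [ 5.663e-01  2.920e-02]]
0.2671 0.0817 0.2648 0.0832 yaw -1.9429976435180618 -111.3255645774494 centre [ 0.55687798 -0.10920715]
hub [ 0.58954033 -0.02661979  0.078     ]
hub tri (array([ 0.58768854, -0.02786345,  0.07764894]), np.float64(0.004516212932499606))
pin tri (array([ 0.57624447, -0.0926173 ,  0.08738586]), np.float64(0.009013509721042574))
[ 0.58895268 -0.03418881  0.09      ] [ 0.58291418 -0.07966124  0.09      ] [ 0.57969207 -0.09020795  0.09      ]
arm dir -98.80377372339954 crank -0.21854647864928256 0.06434627021146395
arm dir -99.38675816462502 crank -0.20837148066199873 0.056779422362309796
arm dir -97.12071981862023 crank -0.2479213107762288 0.05345373393948514
arm dir -97.56431314918582 crank -0.24017914661797168 0.04587161937681399
slide face 0.09839771584953945
block l 0.11112352915081938
block r 0.14958602784727942
heel face 0.17100561934758832
```

```bash
python3 -m crank '[[0.06,0.035,-0.0186,0,0],[0.06,0.035,-0.0186,0,0],[0.06,0.035,-0.0186,0,0],[0.06,0.035,-0.0186,0,0],[0.06,0.035,-0.0186,0,0],[0.06,0.035,-0.0186,0,0],[0.06,0.035,-0.0186,0,0],[0.06,0.035,-0.0186,0,0],[0.06,0.035,-0.0186,0,0],[0.06,0.035,-0.0186,0,0],[0.06,0.035,-0.0186,0,0],[0.06,0.035,-0.0186,0,0]]'
python3 -m crank '[[0.06,0.027,-0.0143,0,0],[0.06,0.027,-0.0143,0,0],[0.06,0.026,-0.0143,0,0],[0.06,0,0,0,-6.2],[0.06,0,0,0,-6.2],[0.06,0,0,0,-6.2],[0.06,0,0,0,-6.2],[0.06,0,0,0,-6.2],[0.06,0,0,0,-6.2],[0.06,0,0,0,-6.2],[0.06,0,0,0,-6.2],[0.06,0,0,0,-6]]'
python3 -m crank '[[0.06,0,0,0.02,0],[0.06,0,0,0.02,0],[0.06,0,0,0.02,0],[0.06,0,0,0,0],[0.06,0,0,0,0]]'
cat >> h.py <<'E'
def st():
    s=manip.read_state(); q=s["ee_rot"]; from scipy.spatial.transform import Rotation as R
    M=R.from_quat(q).as_matrix(); print("t",s["time"],"tcp",np.round(s["tcp_pos"],4),"yangle",np.degrees(np.arctan2(M[1,1],M[0,1])),"F",np.round(s["wrist_force"],2),"w",s["width"]*.094,s["finger_force"],"j6",s["joints"][5]); return s,M
E
python3 - <<'E'
from h import *
st()
a=manip.read_camera("top")[175:285,255:395,::-1]; b=manip.read_camera("scene")[180:310,255:400,::-1]
im=np.vstack([cv2.resize(a,(380,299),interpolation=2),cv2.resize(b,(380,299),interpolation=2)])
im=np.hstack([cv2.resize(a,(400,314),interpolation=2)[:300],cv2.resize(b,(400,300),interpolation=2)])
cv2.imwrite("pics/c.png",im)
E
```

```text
time: 1.1
tcp_pos: [0.5331, -0.1264, 0.205]
ee_rot: [0.974, 0.228, -0.0, -0.0]
wrist_force: [0.8, -0.3, -0.0]
width: 0.638
finger_force: 0.0
time: 2.1
tcp_pos: [0.5847, -0.0542, 0.2047]
ee_rot: [0.753, 0.658, -0.0, -0.001]
wrist_force: [0.1, -0.2, -0.5]
width: 0.639
finger_force: 0.0
time: 2.52
tcp_pos: [0.5837, -0.054, 0.1438]
ee_rot: [0.755, 0.656, -0.001, -0.002]
wrist_force: [-0.0, -0.4, 0.5]
width: 0.638
finger_force: 0.0
t 2.5167 tcp [ 0.5837 -0.054   0.1438] yangle -7.99981475232328 F [-0.01 -0.39  0.5 ] w 0.059944658166076026 0.0 j6 -0.10023156100448012
```

View pics/c.png

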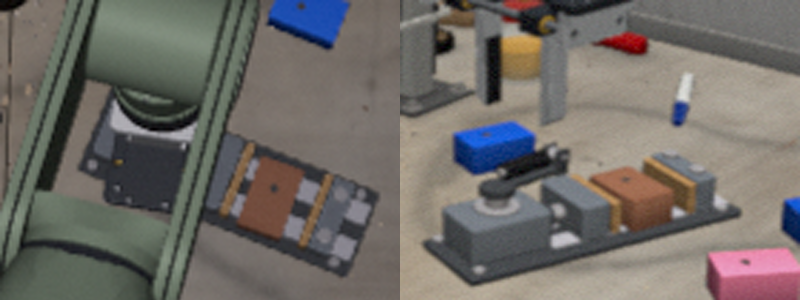

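The right crop shows the open fingers (tips about (490,102) and (553,122)) straddling the handle at (525,163). I'll descend and grip.

```bash
python3 -m crank '[[0.06,0,0,0.018,0],[0.06,0,0,0.018,0],[0.06,0,0,0.018,0],[0.06,0,0,0.016,0],[0.06,0,0,0,0],[0.04,0,0,0,0],[0.03,0,0,0,0],[0.024,0,0,0,0]]'
python3 -m crank '[[0.018,0,0,0,0],[0.01,0,0,0,0],[0,0,0,0,0],[0,0,0,0,0],[0,0,0,0,0],[0,0,0,0,0]]'
python3 -c "
from h import *
s,M=st();print(np.round(M,2),s['moment'])"
```

```text
time: 3.28
tcp_pos: [0.5869, -0.0548, 0.0777]
ee_rot: [0.755, 0.656, 0.001, 0.002]
wrist_force: [-0.7, -0.3, -0.1]
width: 0.458
finger_force: 0.0
time: 3.78
tcp_pos: [0.5834, -0.0541, 0.0752]
ee_rot: [0.755, 0.656, -0.001, -0.002]
wrist_force: [-5.1, 0.6, 3.5]
width: 0.183
finger_force: 29.9
t 3.7833 tcp [ 0.5834 -0.0541  0.0752] yangle -8.004793528994862 F [-5.08  0.56  3.51] w 0.01719912950828518 29.924898147583008 j6 -0.10000678523099661
[[ 0.14  0.99 -0.  ]
 [ 0.99 -0.14  0.  ]
 [ 0.   -0.   -1.  ]] [ 0.12327081  0.91456115 -0.09512563]
```

```bash
python3 -m crank '[[0,-0.0003,-0.0005,-0.003,0],[0,-0.0003,-0.0005,-0.003,0],[0,-0.0007,-0.0005,-0.003,0],[0,-0.0007,0,-0.003,0],[0,-0.0012,0,-0.0028,0],[0,-0.0012,0,-0.0027,0],[0,-0.0016,0,-0.0026,0],[0,-0.0016,0,-0.0026,0],[0,-0.002,0,-0.0023,0],[0,-0.002,0,-0.0023,0],[0,0,0,0,0]]'
python3 -c "
from h import *
s,M=st();print(s['moment'], M.T@s['wrist_force'])"
```

```text
time: 4.7
tcp_pos: [0.5813, -0.0656, 0.1029]
ee_rot: [0.755, 0.656, -0.0, -0.001]
wrist_force: [-4.1, 1.5, -5.1]
width: 0.18
finger_force: 30.0
t 4.7 tcp [ 0.5813 -0.0656  0.1029] yangle -8.010774135284283 F [-4.13  1.47 -5.14] w 0.016911806900886974 30.008951425552368 j6 -0.1205713637564792
[ 0.51878167  0.71397732 -0.11931598] [ 0.87348342 -4.28703109  5.14680497]
```

```bash
python3 -m crank '[[0,-0.0023,-0.0005,-0.0019,0],[0,-0.0024,-0.0005,-0.0019,0],[0,-0.0026,-0.0005,-0.0016,0],[0,-0.0026,0,-0.0015,0],[0,-0.0028,0,-0.0011,0],[0,-0.0029,0,-0.0011,0],[0,-0.0029,0,-0.0007,0],[0,-0.003,0,-0.0006,0],[0,-0.003,0,-0.0002,0],[0,-0.0031,0,-0.0001,0],[0,0,0,0,0]]'
python3 - <<'E'
from h import *
s,M=st();print(s['moment'], M.T@s['wrist_force'])
b=manip.read_camera("scene")[180:310,245:400,::-1]
cv2.imwrite("pics/d.png",cv2.resize(b,(715,600),interpolation=2))
E
```

```text
time: 5.62
tcp_pos: [0.5776, -0.0922, 0.1154]
ee_rot: [0.755, 0.656, 0.001, 0.0]
wrist_force: [-2.6, 6.9, -0.9]
width: 0.161
finger_force: 29.7
t 5.6167 tcp [ 0.5776 -0.0922  0.1154] yangle -7.99502717431814 F [-2.6   6.91 -0.86] w 0.015154730805745488 29.703335808590055 j6 -0.16868057617882135
[1.39654979 0.28936321 0.07268043] [ 6.47652511 -3.54065484  0.86741262]
```

View pics/d.png

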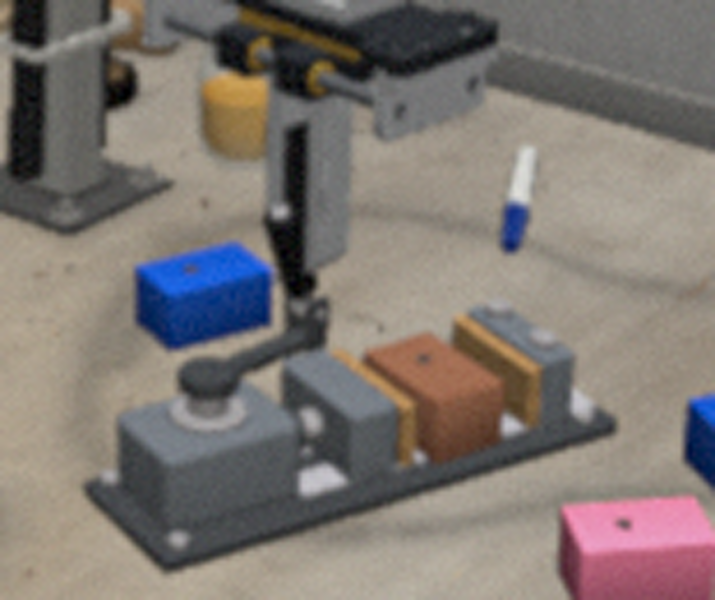

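The handle is nearly upright: the pin is at (305,320) and the free end near (280,210), between the fingers, leaning slightly inward. I'll move out a little, then start cranking.

```bash
python3 -m crank '[[0,-0.0015,0,0,0],[0,-0.0015,0,0,0],[0,0,0,0,0],[0,0,0,0,0],[0,0,0,0,0]]'
python3 -m crank '[[0,0.0007,-0.0056,0,0],[0,0.0007,-0.0056,0,0],[0,0.0033,-0.0108,0,0],[0,0.0051,-0.0101,0,0],[0,0.0068,-0.009,0,0],[0,0.0083,-0.0077,0,0]]'
cat >> h.py <<'E'
C=np.array([.589,-.027]); YAW=np.radians(-111.3)
def rep():
    s,M=st(); v=s["tcp_pos"][:2]-C; r=np.linalg.norm(v); u=v/r; t=np.array([u[1],-u[0]]); f=s["wrist_force"][:2]
    a=np.degrees(np.arctan2(v[1],v[0])); print("r",r,"arm",a,"beta",(82-a)%360,"Fresist",-f@t,"Frad",f@u,"mom",np.round(s["moment"],2))
E
python3 -c "
from h import *
rep()"
```

```text
time: 6.08
tcp_pos: [0.5771, -0.0944, 0.1156]
ee_rot: [0.755, 0.656, 0.001, -0.0]
wrist_force: [-2.9, 8.4, 0.5]
width: 0.156
finger_force: 28.8
time: 6.58
tcp_pos: [0.5332, -0.0658, 0.1159]
ee_rot: [0.755, 0.656, 0.001, 0.003]
wrist_force: [-0.6, 0.2, 0.2]
width: 0.004
finger_force: 0.0
t 6.5833 tcp [ 0.5332 -0.0658  0.1159] yangle -8.0379915624482 F [-0.58  0.2   0.23] w 0.0003784834275072995 0.0 j6 -0.14177996122107514
r 0.06796244379142498 arm -145.2038009528583 beta 227.2038009528583 Fresist -0.49563375799734255 Frad 0.3599096583919963 mom [ 0.01 -0.06 -0.  ]
```

The grip slipped off, with the handle sliding to the pad edge and the width falling. I'll lift, clear the view and look again.

```bash
python3 -m crank '[[0,0,-0.005,-0.035,0],[0.03,0,0,-0.035,0],[0.045,0,0,-0.02,0],[0.045,-0.035,0,0,0],[0.045,-0.035,0,0,0],[0.045,-0.035,0,0,0],[0.045,-0.035,0,0,0],[0.045,-0.035,0,0,0],[0.045,-0.035,0,0,0],[0.045,-0.035,0,0,0],[0.045,0,0,0,0]]'
python3 - <<'E'
from h import *
rep()
T=manip.read_camera("top")[:,:,::-1]; S=manip.read_camera("scene")[:,:,::-1]
cv2.imwrite("pics/t1.png",T);cv2.imwrite("pics/s1.png",S)
a=T[200:260,280:340]; b=S[220:300,260:340]
cv2.imwrite("pics/e.png",np.hstack([cv2.resize(a,(400,400),interpolation=2),cv2.resize(b,(400,400),interpolation=2)]))
E
```

```text
time: 7.5
tcp_pos: [0.4919, -0.3131, 0.205]
ee_rot: [0.757, 0.654, -0.001, 0.003]
wrist_force: [0.6, -0.2, -0.4]
width: 0.479
finger_force: 0.0
t 7.5 tcp [ 0.4919 -0.3131  0.205 ] yangle -8.318092026727301 F [ 0.62 -0.24 -0.35] w 0.045052291406007375 0.0 j6 -0.5670819572322415
r 0.3021795878592884 arm -108.74615546023294 beta 190.74615546023296 Fresist 0.6688329683480855 Frad 0.026568646663156753 mom [-0.02 -0.05  0.01]
```

View pics/e.png

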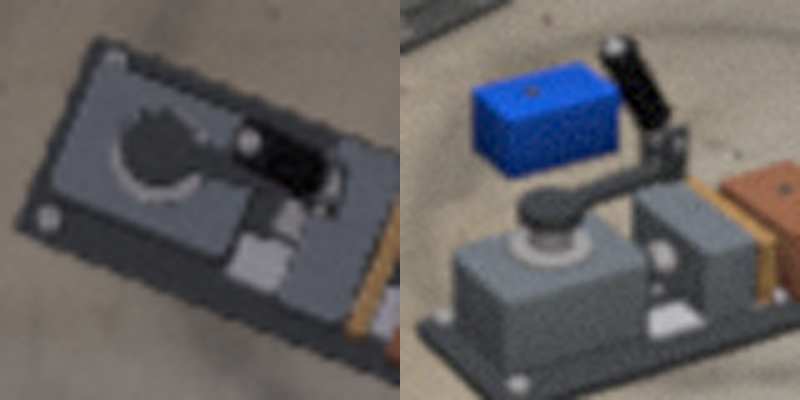

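The handle leans inward at roughly 60°. Its free end is at left crop (248,140) and right crop (618,45), and its foot is near (335,185) and (665,140).

```bash
cat >> h.py <<'E'
def tri(a,b):
    o1,r1=ray("top",a);o2,r2=ray("scene",b)
    s=np.linalg.lstsq(np.c_[r1,-r2],o2-o1,rcond=None)[0]; return ((o1+r1*s[0])+(o2+r2*s[1]))/2,np.linalg.norm(o1+r1*s[0]-o2-r2*s[1])
E
python3 - <<'E'
from h import *
T=lambda u,v:(280+u/6.667-.4,200+v/6.667-.4)
S=lambda u,v:(260+(u-400)/5-.4,220+v/5-.4)
tip,e=tri(T(248,140),S(616,47)); print("tip",tip,e)
pin=onz("top",T(335,188),.09);hub=onz("top",T(160,148),.078);print("pin",pin,tri(T(335,188),S(668,148)),"hub",hub,tri(T(160,148),S(550,208)))
v=pin-hub;print(np.degrees(np.arctan2(v[1],v[0])),np.linalg.norm(v[:2]))
v=tip-hub;print("tip az",np.degrees(np.arctan2(v[1],v[0])),np.linalg.norm(v[:2]))
h=.065-np.linalg.norm(v[:2]);print("fold",np.degrees(np.arctan2(tip[2]-.09,h)),np.hypot(h,tip[2]-.09))
E
```

```text
tip [ 0.57971033 -0.06356742  0.14246957] 0.0032379013162543444
pin [ 0.5720501  -0.09514388  0.09      ] (array([ 0.57266601, -0.09562967,  0.08181816]), np.float64(0.001514304245049771)) hub [ 0.58819848 -0.02834077  0.078     ] (array([ 0.58804312, -0.02874275,  0.07382143]), np.float64(0.0019947961339726082))
-103.58946931709976 0.06872719041892651
tip az -103.54762637883536 0.03623487113721664
fold 61.26734409352808 0.05983717821935461
```

```bash
python3 -m crank '[[0,0.0363,0.0069,0,0],[0,0.0363,0.0069,0,0],[0,0.0363,0.0069,0,0],[0,0.0363,0.0069,0,0],[0,0.0363,0.0069,0,0],[0,0.0363,0.0069,0,0],[0,0.0363,0.0069,0,0],[0,0.0363,0.0069,0,0],[0,0,0,0,5.5],[0,0,0,0,0],[0,0,0,0,0]]'
sed -i 's/^C=.*; YAW/C=np.array([.588,-.0285]); YAW/' h.py; python3 -c "
from h import *
rep()"
```

```text
time: 8.52
tcp_pos: [0.5874, -0.0247, 0.2039]
ee_rot: [0.784, 0.621, 0.0, 0.0]
wrist_force: [-0.3, 0.5, 0.2]
width: 0.004
finger_force: 0.0
t 8.5167 tcp [ 0.5874 -0.0247  0.2039] yangle -13.213775351147326 F [-0.33  0.51  0.16] w 0.0003635941401581454 0.0 j6 0.04180586857811785
r 0.0038254898601075282 arm 99.23781885850813 beta 342.76218114149185 Fresist 0.24774190632980125 Frad 0.5557254616142104 mom [-0.03 -0.05  0.01]
```

```bash
python3 -m crank '[[0,0,0,0.03,0],[0,0,0,0.03,0],[0,0,0,0.028,0],[0,-0.006,0,0,0],[0,-0.006,0,0,0],[0,-0.006,0,0,0],[0,-0.006,0,0,0],[0,-0.006,0,0,0],[0,-0.005,0,0,0],[0,-0.005,0,0,0],[0,-0.005,0,0,0]]'
python3 -m crank '[[0,-0.003,0,0,0],[0,0,0,0,0]]'
python3 -c "
from h import *
rep()"
```

```text
time: 9.43
tcp_pos: [0.5773, -0.0708, 0.1162]
ee_rot: [0.785, 0.619, 0.0, 0.001]
wrist_force: [0.2, 2.0, 0.5]
width: 0.005
finger_force: 0.5
time: 9.6
tcp_pos: [0.5762, -0.0738, 0.1155]
ee_rot: [0.786, 0.619, -0.0, 0.0]
wrist_force: [-0.1, -0.3, -0.1]
width: 0.004
finger_force: 0.0
t 9.6 tcp [ 0.5762 -0.0738  0.1155] yangle -13.53436448887476 F [-0.09 -0.35 -0.12] w 0.0003841236700464331 0.0013323635357664898 j6 -0.03967674744435088
r 0.04681504992843891 arm -104.59386313405484 beta 186.59386313405486 Fresist 0.0034189920977717864 Frad 0.35872218384614807 mom [ 0.01 -0.07  0.01]
```

```bash
for i in 1 2 3; do python3 -m crank '[[0,-0.002,0,0,0],[0,-0.002,0,0,0]]' | egrep 'tcp|wrist'; done
```

```text
tcp_pos: [0.5757, -0.0765, 0.1156]
wrist_force: [0.4, 1.8, 1.7]
tcp_pos: [0.5753, -0.0785, 0.1157]
wrist_force: [2.8, 10.6, 3.3]
tcp_pos: [0.5751, -0.0791, 0.1158]
wrist_force: [5.2, 17.7, 3.2]
```

The handle is against its upright stop. I'll back off, rise, open and re-grasp centred on it.

```bash
python3 -m crank '[[0,0.01,0,0,0],[0,0.01,0,0,0],[0,0,0,-0.035,0],[0,0,0,-0.035,0],[0.03,0,0,-0.01,0],[0.05,-0.02,0,0,0],[0.05,-0.02,0,0,0],[0.05,0,0,0,0],[0.05,0,0,0,0]]'
python3 - <<'E'
from h import *
rep()
S=manip.read_camera("scene")[:,:,::-1]
cv2.imwrite("pics/f.png",cv2.resize(S[190:290,260:380],(720,600),interpolation=2))
E
```

```text
time: 10.85
tcp_pos: [0.5683, -0.1047, 0.1948]
ee_rot: [0.786, 0.618, -0.0, -0.0]
wrist_force: [-0.4, 0.3, 0.9]
width: 0.32
finger_force: 0.0
t 10.85 tcp [ 0.5683 -0.1047  0.1948] yangle -13.601357204609434 F [-0.38  0.32  0.86] w 0.030102949133921017 0.0 j6 -0.094257968523792
r 0.07874439097977291 arm -104.48698275243889 beta 186.4869827524389 Fresist -0.4450491124112848 Frad -0.21392716230405032 mom [-0.   -0.08 -0.02]
```

View pics/f.png

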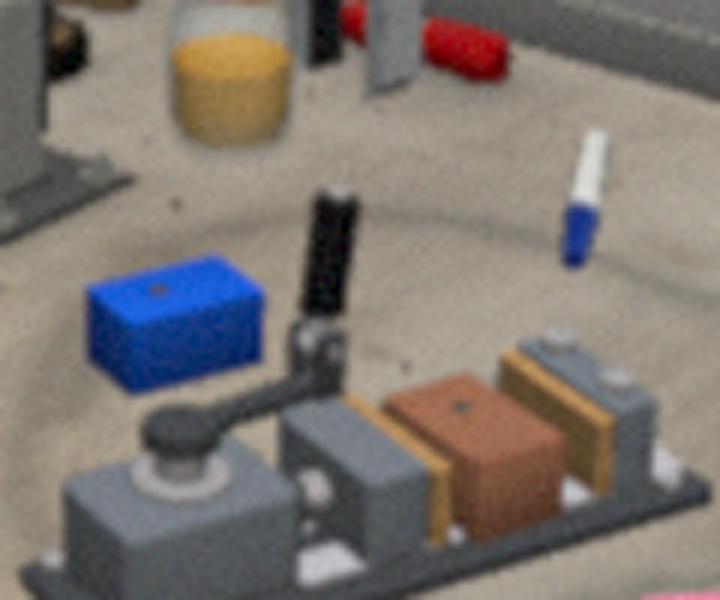

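The handle stands upright, leaning slightly outward, with its foot at (318,350) and its top at (338,193). I'll check the tip position before descending.

```bash
python3 -c "
from h import *
for z in(.150,.156):
  t=onz('scene',(260+338/6-.4,190+192/6-.4),z);v=t[:2]-C;print(t,np.linalg.norm(v),np.degrees(np.arctan2(v[1],v[0])))"
python3 -m crank '[[0.05,0.004,0,0,0],[0.05,0.004,0,0,0],[0.05,0,0,0,0]]'
```

```text
[ 0.56927999 -0.1003708   0.15      ] 0.07426876747857819 -104.5993026887986
[ 0.56153878 -0.08971227  0.156     ] 0.06668686639985859 -113.37816252280624
time: 11.15
tcp_pos: [0.5708, -0.0948, 0.1951]
ee_rot: [0.785, 0.62, 0.0, -0.0]
wrist_force: [0.3, 0.1, 0.2]
width: 0.528
finger_force: 0.0
```

```bash
python3 -m crank '[[0.05,0,0,0.028,0],[0.05,0,0,0.027,0],[0.05,0,0,0.027,0],[0.03,0,0,0,0],[0.02,0,0,0,0],[0.01,0,0,0,0],[0,0,0,0,0],[0,0,0,0,0],[0,0,0,0,0],[0,0,0,0,0]]'
python3 -c "
from h import *
rep()"
```

```text
time: 11.98
tcp_pos: [0.5714, -0.0966, 0.1156]
ee_rot: [0.785, 0.619, 0.001, 0.001]
wrist_force: [-3.3, 0.1, 6.5]
width: 0.187
finger_force: 30.0
t 11.9833 tcp [ 0.5714 -0.0966  0.1156] yangle -13.494888567001457 F [-3.28  0.05  6.53] w 0.01756520991864109 29.997671842575073 j6 -0.08109709195045875
r 0.07007737883312322 arm -103.67272729230001 beta 185.6727272923 Fresist -3.194649934913295 Frad 0.7246108628527081 mom [0.09 0.47 0.  ]
```

```bash
python3 -m crank '[[0,0.0006,-0.0058,0,0],[0,0.0017,-0.0058,0,0],[0,0.0043,-0.011,0,0],[0,0.0061,-0.01,0,0]]'
python3 -c "
from h import *
rep()"
python3 -m crank '[[0,0.0066,-0.0094,0,0],[0,0.0081,-0.0081,0,0],[0,0.0094,-0.0066,0,0]]'
python3 -c "
from h import *
rep()"
```

```text
time: 12.32
tcp_pos: [0.5468, -0.0797, 0.1162]
ee_rot: [0.786, 0.619, 0.003, 0.006]
wrist_force: [6.7, -4.9, -0.1]
width: 0.19
finger_force: 30.0
t 12.3167 tcp [ 0.5468 -0.0797  0.1162] yangle -13.552433117736987 F [ 6.7  -4.85 -0.05] w 0.017843517600543816 29.994064271450043 j6 -0.06208970183420134
r 0.06574147498308203 arm -128.85054005735853 beta 210.85054005735853 Fresist 8.263729904967297 Frad -0.42843531743539653 mom [-1.24 -1.57  0.02]
time: 12.57
tcp_pos: [0.5277, -0.0507, 0.1163]
ee_rot: [0.785, 0.619, 0.001, 0.006]
wrist_force: [3.2, -7.8, 3.2]
width: 0.189
finger_force: 30.0
t 12.5667 tcp [ 0.5277 -0.0507  0.1163] yangle -13.508733408960516 F [ 3.19 -7.81  3.21] w 0.017796460423292262 29.998067021369934 j6 -0.018197831890851744
r 0.06428078562136608 arm -159.8137379386371 beta 241.8137379386371 Fresist 8.432339113084389 Frad -0.2957506068871636 mom [-1.59 -0.67 -0.  ]
```

```bash
python3 -m crank '[[0,0.0104,-0.0049,0,0],[0,0.0111,-0.003,0,0],[0,0.0115,-0.001,0,0],[0,0.0115,0.001,0,0],[0,0.0111,0.003,0,0],[0,0.0104,0.0049,0,0]]' >/dev/null
python3 -c "
from h import *
rep()"
python3 -m crank '[[0,0.0094,0.0066,0,0],[0,0.0081,0.0081,0,0],[0,0.0066,0.0094,0,0],[0,0.0049,0.0104,0,0]]' >/dev/null
python3 -c "
from h import *
rep()"
```

```text
t 13.0667 tcp [0.5378 0.0158 0.1161] yangle -13.48381092574006 F [-8.9  -2.29 14.16] w 0.01812799816412524 30.026619136333466 j6 0.10756829007187353
r 0.06699611712301695 arm 138.5705700355487 beta 303.4294299644513 Fresist 7.604296433221032 Frad 5.160572290869185 mom [-0.6   1.97 -0.06]
t 13.4 tcp [0.5782 0.039  0.1161] yangle -13.470259940984377 F [-8.43  2.71 14.31] w 0.017745891975836377 30.025608837604523 j6 0.15092943826497926
r 0.0681761750923709 arm 98.26832055329231 beta 343.7316794467077 Fresist 7.95104664932823 Frad 3.8981055002678806 mom [0.59 1.78 0.02]
```

```bash
python3 -m crank '[[0,0.0026,0.0111,-0.001,0],[0,0.0006,0.0115,-0.001,0],[0,-0.0014,0.0115,0,0]]' >/dev/null
python3 -c "
from h import *
rep()"
python3 -m crank '[[0,-0.0034,0.0111,0,0],[0,-0.0049,0.0104,0,0],[0,-0.0066,0.0094,0,0]]' >/dev/null
python3 -c "
from h import *
rep()"
```

```text
t 13.65 tcp [0.6114 0.0344 0.1162] yangle -13.446911317649816 F [-6.04  6.77  6.17] w 0.01736211862950139 30.001926720142365 j6 0.14490551409367194
r 0.0671235064981146 arm 69.58263685009904 beta 12.417363149900964 Fresist 8.018328326290499 Frad 4.240818314334497 mom [1.45 1.04 0.02]
t 13.9 tcp [0.6395 0.0128 0.1163] yangle -13.435770645739435 F [-4.33  7.17  4.64] w 0.01762512534844241 30.004268288612366 j6 0.11431499373508835
r 0.06604556319601719 arm 38.71660987650847 beta 43.28339012349153 Fresist 8.299450261383148 Frad 1.1046078487528672 mom [ 1.24  0.56 -0.04]
```

```bash
python3 -m crank '[[0,-0.0081,0.0081,0,0],[0,-0.0094,0.0066,0,0]]' >/dev/null
python3 -c "
from h import *
rep()"
python3 -m crank '[[0,-0.0104,0.0049,0,0],[0,-0.0111,0.003,0,0]]' >/dev/null
python3 -c "
from h import *
rep()"
```

```text
t 14.0667 tcp [ 0.6502 -0.0079  0.1163] yangle -13.430675444536796 F [-3.15  6.93  4.64] w 0.01744957402541214 30.002644658088684 j6 0.08458372914637005
r 0.06552377834369003 arm 18.294514406103993 beta 63.70548559389601 Fresist 7.573514259768983 Frad -0.8147935685056362 mom [1.11 0.49 0.03]
t 14.2333 tcp [ 0.6528 -0.0308  0.1163] yangle -13.432556326988633 F [-3.28  7.56  4.27] w 0.017542491757834927 30.001237392425537 j6 0.05039391351391704
r 0.06487139498530135 arm -2.0671238240036454 beta 84.06712382400364 Fresist 7.436144908877311 Frad -3.5550759754044954 mom [1.28 0.52 0.01]
```

```bash
python3 -m crank '[[0,-0.0115,0.0012,0,0]]' >/dev/null
python3 -c "
from h import *
rep()"
python3 -m crank '[[0,-0.0115,-0.0008,0,0]]' >/dev/null
python3 -c "
from h import *
rep()"
```

```text
t 14.3167 tcp [ 0.6511 -0.0422  0.1163] yangle -13.441159175360577 F [-3.26  9.08  5.33] w 0.01737915217542455 30.003800690174103 j6 0.03256793485424051
r 0.06459998653337225 arm -12.281807935244037 beta 94.28180793524403 Fresist 8.17720226301881 Frad -5.111672822415388 mom [ 1.39  0.7  -0.01]
t 14.4 tcp [ 0.6475 -0.053   0.1163] yangle -13.448757383878506 F [-2.28  9.84  5.36] w 0.01799423875686539 30.009294748306274 j6 0.014763817000030764
r 0.0643511987407434 arm -22.388413531471677 beta 104.38841353147168 Fresist 8.228955672896308 Frad -5.8562548661813025 mom [ 1.63  0.78 -0.03]
```

```bash
for r in 1; do python3 -m crank '[[0,-0.0111,-0.0036,0,0]]' >/dev/null
python3 -c "
from h import *
rep()"
python3 -m crank '[[0,-0.0104,-0.0054,0,0]]' >/dev/null
python3 -c "
from h import *
rep()"; done
```

```text
t 14.4833 tcp [ 0.6419 -0.0629  0.1163] yangle -13.458230793588573 F [-0.66 10.57  4.2 ] w 0.017821080343983966 30.007099360227585 j6 -0.002458451067916914
r 0.06395518698046557 arm -32.5765772055115 beta 114.5765772055115 Fresist 8.546954131546894 Frad -6.245681510603163 mom [1.6  0.24 0.03]
t 14.5667 tcp [ 0.6348 -0.0717  0.1163] yangle -13.47140881018835 F [ 2.33 10.15  2.74] w 0.017575548321898078 30.005579888820648 j6 -0.01890316725878263
r 0.06371713588528295 arm -42.717052385491414 beta 124.71705238549141 Fresist 9.039541236394577 Frad -5.169078522418886 mom [ 1.86 -0.18 -0.  ]
```

```bash
python3 -m crank '[[0,-0.0048,-0.0032,0,0]]' >/dev/null
python3 -c "
from h import *
rep()"
python3 -m crank '[[0,-0.0045,-0.0036,0,0]]' >/dev/null
python3 -c "
from h import *
rep()"
```

```text
t 14.65 tcp [ 0.6306 -0.0758  0.1163] yangle -13.518786931446506 F [ 4.05 10.55  0.42] w 0.017583937085849297 30.003932118415833 j6 -0.026492570814445105
r 0.06358837403061633 arm -47.997992104843995 beta 129.997992104844 Fresist 10.070266961811647 Frad -5.13006662719995 mom [ 1.88 -0.57 -0.02]
t 14.7333 tcp [ 0.6269 -0.0787  0.1163] yangle -13.507766321800489 F [ 4.92 10.34  0.17] w 0.017594198487145274 30.002709925174713 j6 -0.03355450119374143
r 0.0635398602939075 arm -52.25860663915138 beta 134.25860663915137 Fresist 10.216970023676563 Frad -5.162192729437944 mom [ 1.89 -0.81 -0.01]
```

```bash
python3 -m crank '[[0,-0.0042,-0.0039,0,0]]' >/dev/null
python3 -c "
from h import *
rep()"
```

```text
t 14.8167 tcp [ 0.6227 -0.0816  0.1163] yangle -13.495607915390659 F [ 7.25 11.03 -0.69] w 0.017590761424672054 30.001500248908997 j6 -0.04047436591080024
r 0.06345798644462716 arm -56.85829619842043 beta 138.85829619842042 Fresist 12.105150858796542 Frad -5.27204874496206 mom [ 1.94 -1.03  0.1 ]
```

```bash
python3 -m crank '[[0,-0.002,-0.0021,0,0]]' >/dev/null
python3 -c "
from h import *
rep()"
```

```text
t 14.9 tcp [ 0.6204 -0.0831  0.1163] yangle -13.502254421986386 F [ 7.39  9.94 -1.6 ] w 0.017522193130823673 30.000316947698593 j6 -0.04379197062485166
r 0.06344672090242641 arm -59.33663321869848 beta 141.33663321869847 Fresist 11.419984000547519 Frad -4.780080981578834 mom [ 2.04 -1.13 -0.  ]
```

```bash
python3 -m crank '[[0,-0.0019,-0.0022,0,0]]' >/dev/null
python3 -c "
from h import *
rep()"
python3 -m crank '[[0,0,0,0,0],[0,0,0,0,0],[0,0,0,0,0]]' >/dev/null
python3 -c "
from h import *
rep()"
```

```text
t 14.9833 tcp [ 0.6183 -0.0842  0.1164] yangle -13.496477501288002 F [ 8.07  9.81 -1.39] w 0.0174747835985942 29.999788999557495 j6 -0.04690487976693618
r 0.06345262548871942 arm -61.47464793692656 beta 143.47464793692654 Fresist 11.776236429639178 Frad -4.766096145915673 mom [ 1.96 -1.26  0.02]
t 15.2333 tcp [ 0.618  -0.0844  0.1163] yangle -13.47719388928505 F [ 6.72  9.92 -0.46] w 0.017542160228116534 30.00131607055664 j6 -0.04674942994531306
r 0.06341321958167763 arm -61.79469858726941 beta 143.7946985872694 Fresist 10.614187033041688 Frad -5.568008640617094 mom [ 1.82 -0.88  0.01]
```

```bash
python3 -m crank '[[0,-0.0014,-0.002,0,0]]' >/dev/null
python3 -c "
from h import *
rep()"
python3 -m crank '[[0,0,0,0,0],[0,0,0,0,0]]' >/dev/null
python3 -c "
from h import *
rep()"
```

```text
t 15.3167 tcp [ 0.6166 -0.085   0.1163] yangle -13.470405212775022 F [ 8.02  9.99 -2.76] w 0.01772958482386617 29.998825192451477 j6 -0.04922622464392416
r 0.06337067640192902 arm -63.16588501931982 beta 145.16588501931983 Fresist 11.6637261996436 Frad -5.291911357269311 mom [ 1.93 -1.37 -0.06]
t 15.4833 tcp [ 0.6163 -0.0852  0.1164] yangle -13.481538060169084 F [ 7.4   9.63 -1.7 ] w 0.017538680770956987 29.999316036701202 j6 -0.049138315450548684
r 0.06338076412711978 arm -63.473558570161636 beta 145.47355857016163 Fresist 10.927000189449979 Frad -5.311176757809166 mom [ 1.86 -1.25  0.08]
```

```bash
python3 -m crank '[[0.01,0,0,0,0],[0.03,0,0,0,0],[0.05,0,0,0,0],[0.05,0,0,0,0],[0.05,0,0,0,0]]' >/dev/null
python3 -c "
from h import *
rep()"
python3 -m crank '[[0.05,0,0,-0.03,0],[0.05,0,0,-0.03,0],[0.05,0,0,-0.03,0],[0.04,0,0,0,-6.7],[0.03,0,0,0,-6.7],[0.02,0,0,0,-6.7],[0,0,0,0,-6.7],[0,0,0,0,-6.7],[0,0,0,0,-6.5],[0,-0.018,0,0,0],[0,-0.018,0,0,0],[0,0,0,0,0]]' >/dev/null
python3 - <<'E'
from h import *
rep()
S=manip.read_camera("scene")[:,:,::-1]; T=manip.read_camera("top")[:,:,::-1]
cv2.imwrite("pics/g.png",cv2.resize(S[190:290,260:380],(720,600),interpolation=2)); cv2.imwrite("pics/t3.png",T)
E
```

```text
t 15.9 tcp [ 0.6129 -0.09    0.1155] yangle -13.51835640639663 F [-0.11  0.01  0.44] w 0.041107025027380915 0.0 j6 -0.04911909898932115
r 0.06635663293433879 arm -67.95596468915886 beta 149.95596468915886 Fresist -0.1000268728048239 Frad -0.050606675515185315 mom [-0.04 -0.1  -0.03]
t 16.9 tcp [ 0.6299 -0.1249  0.2054] yangle 26.341861183838823 F [-0.19  0.03  0.29] w 0.0004506483129834805 0.0 j6 -0.7891719626050043
r 0.10514313940213113 arm -66.51530388630016 beta 148.51530388630016 Fresist -0.16162171522061086 Frad -0.10086567052528872 mom [-0.06 -0.15  0.01]
```

View pics/g.png

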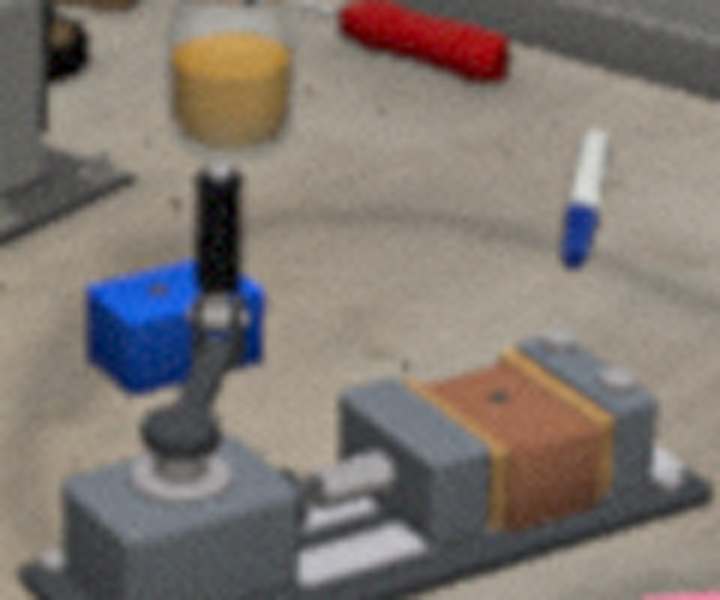

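The block is clamped between both plates, and the handle stands upright with its foot at (215,315) and its tip at (219,168).

```bash
python3 - <<'E'
from h import *
S=lambda u,v:(260+u/6-.4,190+v/6-.4)
for p,z in(((219,172),.152),((219,230),.125),((216,312),.09)):
  t=onz('scene',S(*p),z);v=t[:2]-C;print(t,np.linalg.norm(v),np.degrees(np.arctan2(v[1],v[0])))
E
```

```text
[ 0.61198368 -0.08319123  0.152     ] 0.05971890743197996 -66.32116850198668
[ 0.61589183 -0.0883938   0.125     ] 0.06606982107467656 -65.02916200981142
[ 0.61698221 -0.08823678  0.09      ] 0.0663961680966935 -64.11895020264434
```

```bash
python3 -m crank '[[0,0,0.0037,0,0],[0,0,0,0.03,0],[0,0,0,0.03,0],[0,0,0,0.02,0],[0,0,0,0,0],[0,0.005,0,0,0],[0,0.005,0,0,0],[0,0.005,0,0,0],[0,0.005,0,0,0],[0,0.005,0,0,0],[0,0.005,0,0,0]]' >/dev/null
python3 -c "
from h import *
rep()"
python3 -m crank '[[0,0.005,0,0,0],[0,0.005,0,0,0],[0,0.005,0,0,0],[0,0.005,0,0,0],[0,0.005,0,0,0]]' >/dev/null
python3 -c "
from h import *
rep()"
python3 -m crank '[[0,0.005,0,0,0],[0,0.005,0,0,0],[0,0.005,0,0,0],[0,0.004,0,0,0]]' >/dev/null
python3 -c "
from h import *
rep()"
```

```text
t 17.9167 tcp [ 0.6201 -0.0934  0.1272] yangle 26.51558435813322 F [ 0.62 -0.68  2.22] w 0.0006287607616943762 0.6442970735952258 j6 -0.7497181028398354
r 0.07235946566344513 arm -63.66651920545853 beta 145.66651920545854 Fresist 0.251354352021808 Frad 0.8854841421592204 mom [-0.2  -0.2  -0.05]
t 18.3333 tcp [ 0.6076 -0.0704  0.1251] yangle 26.499939380143076 F [-1.3  -1.27  0.89] w 0.0005915893388856965 0.1740540174068883 j6 -0.7194289841992284
r 0.04624456728093122 arm -64.97805297522076 beta 146.97805297522075 Fresist -1.715795091960803 Frad 0.5974738586319179 mom [-0.14 -0.19  0.06]
t 18.6667 tcp [ 0.5992 -0.0534  0.1253] yangle 26.511847617322765 F [-0.49 -0.19  0.13] w 0.0002898546670651347 0.07890056869655382 j6 -0.69543940595073
r 0.02729983142507446 arm -65.75649535893143 beta 147.75649535893143 Fresist -0.5252559085677379 Frad -0.028706635516839496 mom [-0.02 -0.1   0.02]
```

Forces are small and the handle is folding. Next I'll press it down.

```bash
for i in 1 2; do python3 -m crank '[[0,0,0,0.004,0],[0,0,0,0.004,0],[0,0,0,0.004,0]]' | egrep 'tcp|wrist'; done
python3 -m crank '[[0,0,0,0.002,0],[0,0,0,0,0]]' | egrep 'tcp|wrist'
```

```text
tcp_pos: [0.5996, -0.054, 0.113]
wrist_force: [-0.5, -0.1, -0.2]
tcp_pos: [0.5994, -0.0541, 0.1007]
wrist_force: [-0.3, -0.4, -0.3]
tcp_pos: [0.5997, -0.054, 0.0993]
wrist_force: [0.9, 0.1, 0.2]
```

```bash
for i in 1 2; do python3 -m crank '[[0,0,0,0.002,0],[0,0,0,0,0]]' | egrep 'tcp|wrist';done
python3 - <<'E'
from h import *
S=manip.read_camera("scene")[:,:,::-1]
cv2.imwrite("pics/i.png",cv2.resize(S[190:290,260:380],(720,600),interpolation=2))
E
```

```text
tcp_pos: [0.6006, -0.0538, 0.0989]
wrist_force: [-1.4, 1.4, 5.1]
tcp_pos: [0.6015, -0.0534, 0.0985]
wrist_force: [-1.1, 3.3, 8.9]
```

View pics/i.png

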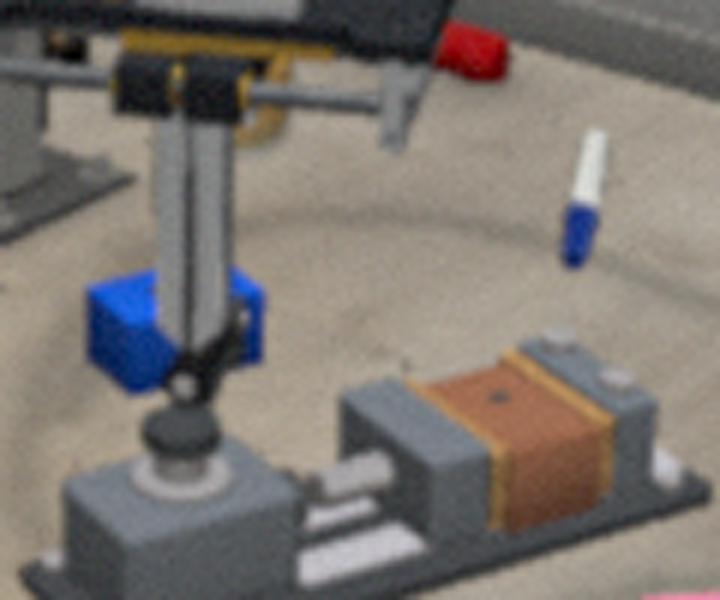

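The handle lies flat: its free end is over the hub at (183,385), and hard contact came at z = 0.0985, against an expected top of 0.099. The block is still clamped. I'll lift off, settle and hand in.

```bash
python3 -m crank '[[0,0,0,-0.01,0],[0,0,0,-0.03,0],[0,0,0,-0.03,0],[0,0,0,-0.03,0],[0,0,0,-0.02,0],[0,0,0,0,0],[0,0,0,0,0],[0,0,0,0,0]]'
python3 -c "
from h import *
st(); print(manip.finish_job())"
```

```text
time: 20.38
tcp_pos: [0.5986, -0.0539, 0.2139]
ee_rot: [0.526, 0.85, -0.0, -0.001]
wrist_force: [-0.1, -0.4, -0.1]
width: 0.004
finger_force: 0.0
t 20.3833 tcp [ 0.5986 -0.0539  0.2139] yangle 26.496594674722324 F [-0.13 -0.38 -0.09] w 0.0003884770774459143 0.0 j6 -0.6960798308730003
the job is handed in; nothing more can be done
None
```

The neck block is clamped (about 11.8 N at the handle against about 8 N running free), the handle is folded flat and released, and the job was handed in at about 20 s; the hand-in returned no verdict.

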